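# Shorten the bar clamp by one hole and clamp the split serving board

### The arm

A 6-joint arm with a two-finger parallel gripper is mounted at the origin on the work surface; the furniture and walls round the work are solid. World frame = base frame: x ahead of the robot, y to its left, z up, the work surface at z = 0. Lengths are in m, angles in degrees, forces in N, time in s.
With the tool pointing down it reaches from about 0.325 to 0.9 m from the base axis. Payload 6.1 kg.
Tool frame: the origin (TCP) lies midway between the tips of the shut fingers; the grasp point (between the pads) lies 19 mm behind it; z points along the fingers, y is the line along which they close (so a half turn about z gives the same grasp; the last joint's range is limited). The gripper opens to 87 mm and grips with 3 to 60 N. Pads are 19 mm wide; open, the fingers measure 117 mm over their backs; the gripper's body (75 mm by 190 mm) begins 51 mm behind the grasp point.
Start: joints at [66.228, 12.628, 87.462, -0, 79.91, -7.225], TCP at [0.178, 0.599, 0.2] pointing down, gripper open.
Joint ranges: [-170.65, 170.65], [-52.31, 119.04], [5.05, 147.46], [-71.25, 251.25], [11.57, 151.72], [-153.62, 153.62]. Speed limits (degrees/s): [147.25, 147.25, 172.46, 180, 180, 180].

### API

Orientations are given as a 3x3 rotation matrix whose columns are the frame's x, y, z axes.
In Python, from workcell import bot, eyes, nets gives the robot as it stands.
- The arm moves only by the shell command python3 -m creep 'ROWS'. ROWS is JSON, a list of rows, each a list of 3 entries, a list of its own where there are three numbers: the shift along the tool's x, y, z as a fraction of full scale, then the turn about the tool's z as a fraction of full scale, then the gripper's target within -1 to 1 (fully open at 1, half-way at 0, shut at -1). In form: [[[x, y, z], turn, jaw], ...]. A call has 1 to 20 rows; each row shifts and turns the commanded pose from where the row before left it, along the tool's axes as they then stand; what a row does not reach is not made up. Full scale, the value 1, is 20 mm for a shift and 0.08 rad for a turn. A row lasts 1/8 s, in which the tool goes at most 62.5 mm and 10.7 degrees, less where a joint would pass 70% of its speed; a pose out of reach is approached as far as the arm can. A call with a number of a shift or a turn outside -1 to 1 is refused whole. A call with a gripper value outside its range is refused whole. The fingers move at their own pace and stop on an object; the grip force is fixed at half the most. Time passes only in rows, so rows that do not move let the fingers close. It gives the time, the measured TCP pose, the force, the opening and the grip force at its end, in the units of the state.
- bot.observe(): the state, without advancing time (a new reading comes with each control period).
- eyes.grab_frame(name): name is "scene" or "top" or "wrist"; returns the picture (400x640x3 uint8, red, green, blue); there is no depth.
- eyes.get_calibration(name): a dict with "fx", "fy", "cx", "cy" (pixels), "cam_to_world" (4x4, takes a point from camera to world coordinates); the wrist camera has in their place "mount" (4x4, takes a point from camera to tool coordinates, whose origin is the TCP and whose axes are the flange's). Camera axes: x right, y up, looking along -z (the intrinsics and any distortion apply to the point x, -y, -z); pixel columns grow to the right and rows downward; lengths in m; the calibration is good to about 2 mm. A picture is of the moment at which its call begins: read the wrist's pose just before it. get_calibration takes no time and is no camera call.
- bot.job_done(): hands the job in; it is judged then, once.
Trained networks look in the newest picture that a camera, given by its name, has taken for a name from the list of things; names that differ only in an ending like _2 or _b are one class to them, and where a whole thing is asked for, a point or a joint stands for the part that bears it (a point fixed in the world has none). Each returns a list of dicts, best first, with "p" (0 to 1); they miss things now and then, are a little off and sometimes report something else, mostly with a low value. They report only what shows in the picture. A call takes as long as a camera call.
- nets.search_frame(camera, thing): "point" ([column, row] in pixels, amid what is visible of it).
- nets.place_of(camera, thing): "point" ([column, row] in pixels: a listed point, or the origin of a listed thing).
The state is a dict: "time_s": time; "joints": joint angles; "joint_vel": joint speeds; "effort": joint torques, N m; "ee_pos": TCP position; "tool_rot": TCP orientation; "force": force on the tool from outside, world axes, zero at the start; "ft_torque": the same for the moment, N m; "gripper_width": finger opening in m; "gripper_force": force on a finger pad.
Only numpy, scipy, OpenCV 4.12 (cv2) and the standard library are available. Lean on these libraries where they do the work, as an engineer would, in place of code of your own. Each camera call takes 0.05 s, during which the arm holds its last target. There are 200 camera calls.

### The job

The split serving board lies in the bar clamp in two halves, ready for gluing, but the tail jaw is set too far away for the screw to reach. Press the spring button flush and slide the outer tube one hole inward, toward the board, until the button snaps out through the next hole; then crank the screw until the jaw closes the joint between the halves and holds the board tight. Let go of the clamp, and do not push the bowl, pepper mill and fork about.

Things in the scene. Friction and masses are not known exactly. Their poses are not given: they have to be found in the camera images.
- clamp: the bar clamp, heavy, fixed on the table, 0.49 m long; origin on the table under its tube, x along the tube from crank end to tail end (roughly from the robot's left to its right), z up. Order along x: crank, grey head (x -0.150 to -0.120, up to z 0.094), moving jaw, the board on the aluminium inner tube (30 mm wide, top at z 0.055), tail jaw on the mouth of the outer tube that slides over the inner one.
- tail_tube (a joint): slide of the outer tube with the tail jaw, m: 0 in the hole where it starts, positive inward (clamp -x, toward the board). Holes are 50 mm apart: the next hole inward is at 0.050 (1 mm play, and it gives 1 to 3 mm more outward when clamped). Limits -0.05 to 0.07, slides with about 2.5 N. The tube is 36 mm wide, wall 2 mm, flat top at z 0.058 with three 16 mm holes at clamp x 0.146, 0.196, 0.246 when the joint is 0; they move with the tube.
- pin_button (a joint): travel of the spring button, m: 0 = out, its dome 8 mm above the outer tube; 0.008 = flush with the tube's top; 0.010 = held under the tube's wall between two holes. Spring 4 N when out, 6 N pressed in. While it is out it locks the tube; once it is flush the tube can be slid, and the tube's wall then holds it down until the next hole arrives.
- pin_top (a point): top of the button's dome (steel pin of 14 mm diameter on the inner tube, at clamp x 0.196, y 0; it does not move along the tube); z 0.066 when out
- ridge (a point): middle of the thumb ridge beside the hole the button starts in, on the face toward the button: a bar 6 mm thick, 32 mm wide, 9 mm high across the outer tube's top, 14 mm from the button toward the board; it moves with the tube. A fingertip pressing the button can push the tube inward against it. Away from the board the tube's top is clear for 30 mm beyond the button.
- next_hole (a point): centre of the hole, in the outer tube's top face, that must come to the button: 50 mm farther from the board than the button at the start
- tail_face (a point): middle of the tail jaw's pressing face (jaw 72 mm wide, 26 mm thick, top at z 0.098); clamp x 0.106 at the start, 0.056 in the next hole
- crank (a joint): crank angle, rad, 0 to 10.8 (end of the thread): 0 = arm straight up, growing clockwise looking along clamp +x; at angle a the knob's axis is at clamp y = -0.030 sin a, z = 0.080 + 0.030 cos a. Growing drives the jaw toward the board, 15 mm a turn. Takes about 3.5 N at the knob when free; the joint closes near 9 and all is tight near 10, with 8 to 10 N at the knob. Stays where it is left.
- screw_axis (a point): point on the screw's axis (parallel to clamp x) at the knob's middle: clamp x -0.194, y 0, z 0.080; the knob circles it at 30 mm radius and does not move along x
- knob_grip (a point): where to grip the crank's black knob (17 mm diameter, 42 mm long, spins freely, axis parallel to clamp x): on its axis, 26 mm out from the crank arm's face
- jaw: the moving jaw (72 mm wide, z 0.057 to 0.097). Its origin lies in its pressing face at table height: clamp x -0.084 when fully open, travel 28 mm toward +x
- half_a: one half of the wooden board, next to the moving jaw: 60 mm along the clamp, 180 mm across, 22 mm thick, 0.2 kg, lies loose on the tube and two cross feet. Origin: centre of its underside, x along the clamp
- half_b: the other half, next to the tail jaw, same size
- half_a_joint (a point): middle of half_a's straight joint edge (its +x edge)
- half_b_joint (a point): middle of half_b's straight joint edge (its -x edge); at the start the joint gapes 3 to 11 mm and is shifted up to 6 mm along its edge (which may stay); it is closed when the edges touch
- bowl: frosted glass bowl with gilt rim, 155 mm wide, 75 mm high, right of the board, on the robot's side of the tail; bystander
- pepper_mill: turned wooden pepper mill, 56 mm wide, 163 mm high, beyond the crank end of the clamp, near the chest; bystander
- fork: gilt fork, 203 mm long, 12 mm high, lying on the table left of the clamp's crank, on the robot's side; bystander

How it is judged:
By the outcome, as a careful person would: the job done as asked, in the order asked, and still so for the second after the job is handed in, with the robot touching nothing.
It also fails if it takes over 64 s, if anything falls off the work surface, if the arm or the gripper's body presses on something with over 40 N, if the wrist force passes 120 N, or if a joint passes its speed limit or range.

## Working session

There is one attempt and no reset: what is moved stays moved. The work goes in short steps, Python scripts to look and compute and a shell command to move; the robot and the scene stay as the last step left them, time stands still between calls to the robot, and variables do not carry over. Pictures are saved under pics/ and viewed, at most 10 in all, crops included, and the job is handed in when it is done.

```bash
mkdir -p pics; ls
cat > h.py <<'E'
import numpy as np, cv2
from workcell import bot, eyes, nets
def ray(cam,p):
    c=eyes.get_calibration(cam)
    s=bot.observe()
    if 'cam_to_world' in c: M=np.array(c['cam_to_world'])
    else:
        T=np.eye(4);T[:3,:3]=s['tool_rot'];T[:3,3]=s['ee_pos'];M=T@np.array(c['mount'])
    d=np.array([(p[0]-c['cx'])/c['fx'],-(p[1]-c['cy'])/c['fy'],-1])
    if 'dist' in c: print('dist',c['dist'])
    return M[:3,3],M[:3,:3]@d
def atz(cam,p,z):
    o,d=ray(cam,p); return o+d*(z-o[2])/d[2]
def save(cam,name):
    im=eyes.grab_frame(cam); cv2.imwrite('pics/'+name,im[:,:,::-1]); return im
E
python3 - <<'E'
from h import *
for c in ('top','scene','wrist'): 
    save(c,c+'0.png')
print(eyes.get_calibration('top').keys(),eyes.get_calibration('wrist'))
Z=dict(pin_top=.066,ridge=.0625,next_hole=.058,tail_face=.077,knob_grip=.11,screw_axis=.08,half_a_joint=.06,half_b_joint=.06,clamp=0,jaw=0)
for c in ('top','scene'):
  eyes.grab_frame(c)
  for t,z in Z.items():
    r=nets.place_of(c,t)
    if r: print(c,t,np.round(r[0]['point'],1),round(r[0]['p'],2),np.round(atz(c,r[0]['point'],z),4))
print(bot.observe())
E
```

```text
pics
dict_keys(['fx', 'fy', 'cx', 'cy', 'cam_to_world']) {'fx': 323.48339062835544, 'fy': 323.48339062835544, 'cx': 316.9179157846031, 'cy': 198.23448568627163, 'mount': array([[-1.06939379e-03,  9.69276568e-01,  2.45971119e-01,
         6.71227108e-02],
       [ 9.99999417e-01,  1.07345626e-03,  1.17563268e-04,
        -1.50010491e-03],
       [-1.50087916e-04,  2.45971101e-01, -9.69277151e-01,
        -1.84342455e-01],
       [ 0.00000000e+00,  0.00000000e+00,  0.00000000e+00,
         1.00000000e+00]])}
top pin_top [421.9 197.8] 0.42 [ 0.4608 -0.262   0.066 ]
top ridge [412.5 196.4] 0.87 [ 0.4641 -0.239   0.0625]
top next_hole [437.9 198.7] 0.77 [ 0.4607 -0.3059  0.058 ]
top tail_face [384.4 197.1] 0.96 [ 0.4584 -0.164   0.077 ]
top knob_grip [261.6 207.9] 0.57 [0.4197 0.1367 0.11  ]
top screw_axis [259.7 192.3] 0.8 [0.4607 0.1467 0.08  ]
top half_a_joint [332.4 199.9] 0.69 [ 0.4493 -0.0351  0.06  ]
top half_b_joint [336.  196.4] 0.56 [ 0.4585 -0.0441  0.06  ]
top jaw [308.5 200.7] 0.65 [0.4518 0.0252 0.    ]
scene pin_top [407.5 258.1] 0.36 [ 0.4728 -0.2518  0.066 ]
scene ridge [
[... 628 characters left out ...]
    7.99090368e+01, -7.22490570e+00]), 'joint_vel': array([-0.042659  , -0.04329316,  0.01680823, -0.01276804,  0.04837271,
       -0.04839435]), 'effort': array([-1.12956601e-03, -4.94578350e+01, -3.87692928e+01,  6.97553786e-02,
        4.73748415e-02, -2.33489277e-05]), 'ee_pos': array([0.1779992 , 0.59911744, 0.20001867]), 'tool_rot': array([[-9.58587866e-01,  2.84796951e-01, -8.65320837e-06],
       [ 2.84796951e-01,  9.58587866e-01, -1.02728287e-05],
       [ 5.36919025e-06, -1.23118163e-05, -1.00000000e+00]]), 'force': array([ 0.55971672,  0.60039573, -0.07695227]), 'ft_torque': array([ 0.05458335,  0.00468751, -0.01998605]), 'gripper_force': 0.0, 'gripper_width': 0.08691851806741291}
```

```bash
python3 -c "
import cv2;a=cv2.imread('pics/top0.png');b=cv2.imread('pics/scene0.png')
cv2.imwrite('pics/t1.png',cv2.resize(a[110:290,200:500],(800,480),interpolation=cv2.INTER_CUBIC));cv2.imwrite('pics/s1.png',b)"
```

```text
(no output)
```

View pics/t1.png

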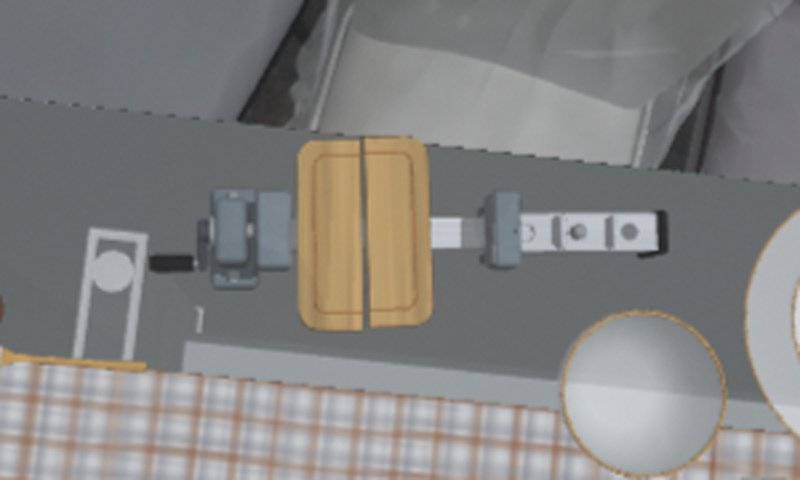

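View pics/s1.png

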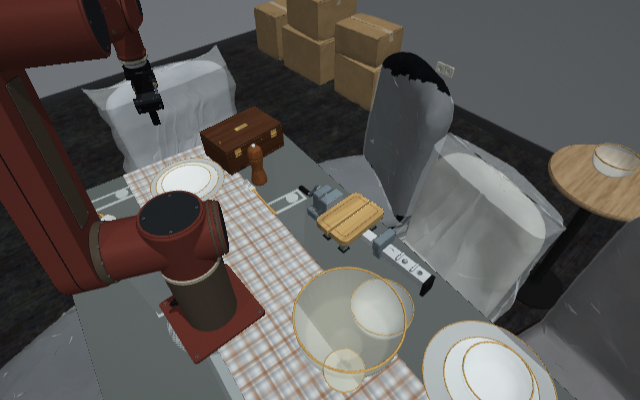

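The top view (crop, 800 px) shows the clamp running left to right. The knob is at (171,263), the joint gap at x≈364, the tail jaw at x≈503, the button at (577,231), the next hole at (630,231) and the bowl at (643,393). In the scene view, the mill is at (257,165) in front of the chest at (240,135). The clamp x axis is close to world -y. I'll travel high and turn the tool's x axis to world +y.

```bash
python3 -m creep '[[[0,0,-1],0,-1],[[0,0,-1],0,-1],[[-1,0,-1],1,-1],[[-1,0,-1],1,-1],[[-1,0,-1],1,-1],[[-1,0,0],1,-1],[[-1,0,0],1,-1],[[-1,0,0],1,-1],[[-1,0,0],1,-1],[[-1,0,0],1,-1],[[-1,0,0],1,-1],[[-1,0,0],1,-1],[[-1,0,0],1,-1],[[-1,0,0],1,-1],[[-1,0,0],1,-1],[[-1,0,0],1,-1],[[-1,0,0],1,-1],[[-1,0,0],1,-1],[[-1,0,0],0,-1],[[-1,0,0],0,-1]]'
python3 - <<'E'
from h import *
print(bot.observe()['tool_rot'])
E
```

```text
time_s: 3.75
ee_pos: [0.3665, 0.3264, 0.3011]
tool_rot: [[-0.004, 1.0, 0.001], [1.0, 0.004, 0.001], [0.001, 0.001, -1.0]]
force: [0.4, 0.4, -0.0]
gripper_width: 0.0004
gripper_force: 0.0
[[-3.76063750e-03  9.99992142e-01  1.25422319e-03]
 [ 9.99992639e-01  3.75967818e-03  7.66359991e-04]
 [ 7.61638493e-04  1.25709596e-03 -9.99998920e-01]]
```

```bash
python3 -m creep '[[[-1,0.5,0],0,-1],[[-1,0.5,0],0,-1],[[-1,0.5,0],0,-1],[[-1,0.5,0],0,-1],[[-1,0.5,0],0,-1],[[-1,0.5,0],0,-1],[[-1,0.5,0],0,-1],[[-1,0.5,0],0,-1],[[-1,0.6,0],0,-1],[[0,0,0],0,-1]]'
python3 - <<'E'
from h import *
save('wrist','w_crank.png')
for t,z in dict(knob_grip=.08,screw_axis=.08,half_a_joint=.079,half_b_joint=.079,jaw=.097).items():
    for r in nets.place_of('wrist',t)[:2]: print(t,np.round(r['point'],1),round(r['p'],2),np.round(atz('wrist',r['point'],z),4))
E
python3 -m creep '[[[-1,0,0],0,-1],[[-1,0,0],0,-1],[[-1,0,0],0,-1],[[-1,0,0],0,-1],[[-1,0,0],0,-1],[[-1,0,0],0,-1],[[-1,0,0],0,-1],[[-1,0,0],0,-1],[[-1,0,0],0,-1],[[-1,0,0],0,-1],[[-1,0,0],0,-1],[[-1,0,0],0,-1],[[-1,0,0],0,-1],[[-1,0,1],0,-1],[[-1,0,1],0,-1],[[-1,0,1],0,-1],[[-1,0,1],0,-1],[[-1,0,1],0,-1],[[-1,0,1],0,-1],[[0,0,0],0,-1]]'
python3 - <<'E'
from h import *
save('wrist','w_pin.png')
for t,z in dict(pin_top=.066,ridge=.0625,next_hole=.058,tail_face=.098).items():
    for r in nets.place_of('wrist',t)[:2]: print(t,np.round(r['point'],1),round(r['p'],2),np.round(atz('wrist',r['point'],z),4))
s=bot.observe();print(s['time_s'],s['ee_pos'],s['force'])
E
```

```text
time_s: 5.0
ee_pos: [0.459, 0.146, 0.3004]
tool_rot: [[-0.001, 1.0, 0.0], [1.0, 0.001, -0.0], [-0.0, 0.0, -1.0]]
force: [0.9, 0.1, 0.8]
gripper_width: 0.0006
gripper_force: 0.0
knob_grip [290.  174.5] 0.85 [0.4237 0.1414 0.08  ]
half_a_joint [314.1 296.1] 0.53 [ 0.4541 -0.0308  0.079 ]
half_b_joint [259.   20.9] 0.25 [0.3916 0.3183 0.079 ]
time_s: 7.8
ee_pos: [0.4584, -0.2322, 0.1783]
tool_rot: [[-0.001, 1.0, -0.003], [1.0, 0.001, 0.002], [0.002, -0.003, -1.0]]
force: [0.2, -0.6, -0.0]
gripper_width: 0.0005
gripper_force: 0.0
pin_top [326.5 206.1] 0.58 [ 0.4681 -0.2499  0.066 ]
ridge [326.7 192.4] 0.81 [ 0.4688 -0.2375  0.0625]
tail_face [323.4 107.3] 0.6 [ 0.4646 -0.1598  0.098 ]
8.05 [ 0.4602009  -0.2321273   0.18124623] [-0.12828255 -0.40312199  0.06677429]
```

View pics/w_pin.png

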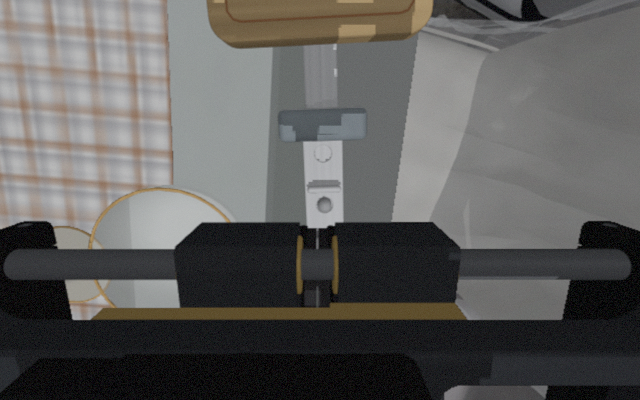

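View pics/w_crank.png

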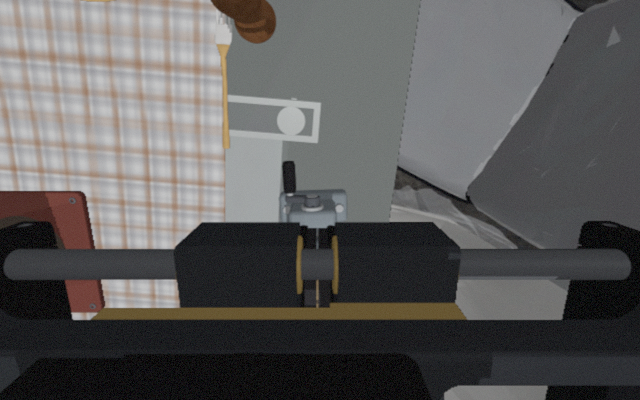

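Wrist view at the tail: the button is at (324,205), the ridge at (324,186), the tube edges at columns 304–343 and the tail jaw at row 123, so the pin is at about (0.465, -0.250). The second view shows the black knob at (290,176), beside the screw on the robot's side, so the crank is near 90°. Next I'll move over the button and press.

```bash
python3 -m creep '[[[-0.9,0.24,1],0,-1],[[0,0,1],0,-1],[[0,0,1],0,-1],[[0,0,1],0,-1],[[0,0,1],0,-1],[[0,0,0.4],0,-1],[[0,0,0],0,-1],[[0,0,0],0,-1]]'
python3 - <<'E'
from h import *
save('wrist','w_press.png'); save('scene','s_press.png')
s=bot.observe();print(s['time_s'],s['ee_pos'],s['force'])
E
```

```text
time_s: 9.05
ee_pos: [0.4651, -0.2509, 0.0732]
tool_rot: [[-0.002, 1.0, 0.001], [1.0, 0.002, -0.001], [-0.001, 0.001, -1.0]]
force: [-0.2, 0.7, -0.3]
gripper_width: 0.0008
gripper_force: 0.0
9.15 [ 0.46497129 -0.25096994  0.07308837] [0.85573854 0.64564853 1.31203125]
```

View pics/w_press.png

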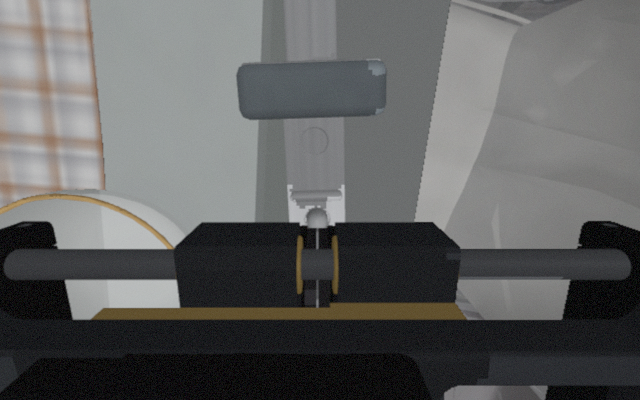

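The dome is at (317,219) and the ridge face at row ~198, which puts the pin about 4–5 mm nearer the board than the TCP. I'll shift and press gently.

```bash
python3 -m creep '[[[0.2,0,0.1],0,-1],[[0,0,0.25],0,-1],[[0,0,0.2],0,-1],[[0,0,0.15],0,-1],[[0,0,0.1],0,-1],[[0,0,0],0,-1]]'
```

```text
time_s: 9.9
ee_pos: [0.4642, -0.2465, 0.0558]
tool_rot: [[-0.002, 1.0, -0.0], [1.0, 0.002, 0.0], [0.0, -0.0, -1.0]]
force: [0.0, 0.3, 0.9]
gripper_width: 0.0005
gripper_force: 0.0
```

Run:
```python
from h import *
s=bot.observe();print(s['time_s'],s['ee_pos'],s['force'],s['ft_torque'])
a=save('wrist','w_p2.png'); b=save('scene','s_p2.png')
c=cv2.resize(a[130:250,220:420],(800,480),interpolation=2); d=cv2.resize(b[200:320,340:480],(560,480),interpolation=2)
cv2.imwrite('pics/p2.png',cv2.resize(np.hstack([c,d])[:,:,::-1],(800,283)))
s=bot.observe();print(s['time_s'],s['ee_pos'],s['force'],s['ft_torque'])
```

```text
9.9 [ 0.46416149 -0.24651084  0.05580735] [0.02715751 0.26199501 0.90864703] [-0.0720771   0.03885365 -0.00640423]
10.0 [ 0.46436873 -0.24664094  0.05612235] [0.7263834  0.88510028 0.31860326] [-0.03798181  0.08538836  0.02873315]
```

View pics/p2.png

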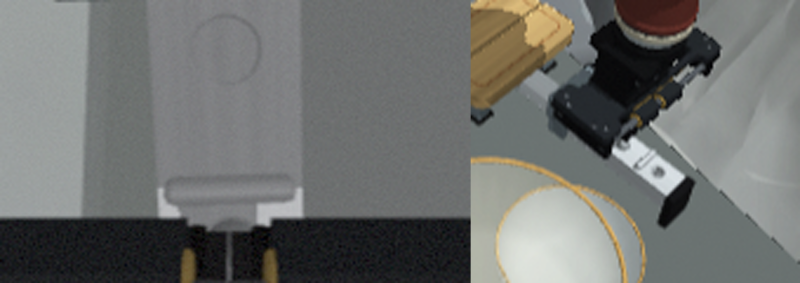

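The dome still shows in front of the fingers (crop 230,225), with almost no force. I'll go lower in small steps and watch the force.

```bash
python3 -m creep '[[[0,0,0.05],0,-1],[[0,0,0],0,-1]]'; python3 -m creep '[[[0,0,0.05],0,-1],[[0,0,0],0,-1]]'
```

```text
time_s: 10.25
ee_pos: [0.4643, -0.2465, 0.055]
tool_rot: [[-0.002, 1.0, 0.0], [1.0, 0.002, 0.0], [0.0, 0.0, -1.0]]
force: [0.3, -0.3, -0.1]
gripper_width: 0.0005
gripper_force: 0.0
time_s: 10.5
ee_pos: [0.4642, -0.2465, 0.054]
tool_rot: [[-0.002, 1.0, -0.0], [1.0, 0.002, 0.0], [0.0, -0.0, -1.0]]
force: [-0.3, -0.1, -0.4]
gripper_width: 0.0002
gripper_force: 0.0
```

Run:
```python
from h import *
a=save('wrist','w_p3.png'); b=eyes.grab_frame('scene'); t=eyes.grab_frame('top')
c=cv2.resize(a[185:265,270:370],(500,400),interpolation=2); d=cv2.resize(b[225:305,375:450],(300,320),interpolation=2)
e=cv2.resize(t[170:220,370:450],(300,188),interpolation=2)
o=np.zeros((520,800,3),np.uint8);o[:400,:500]=c;o[:320,500:]=d;o[325:513,500:]=e
cv2.imwrite('pics/p3.png',o[:,:,::-1])
```

```text
(no output)
```

View pics/p3.png

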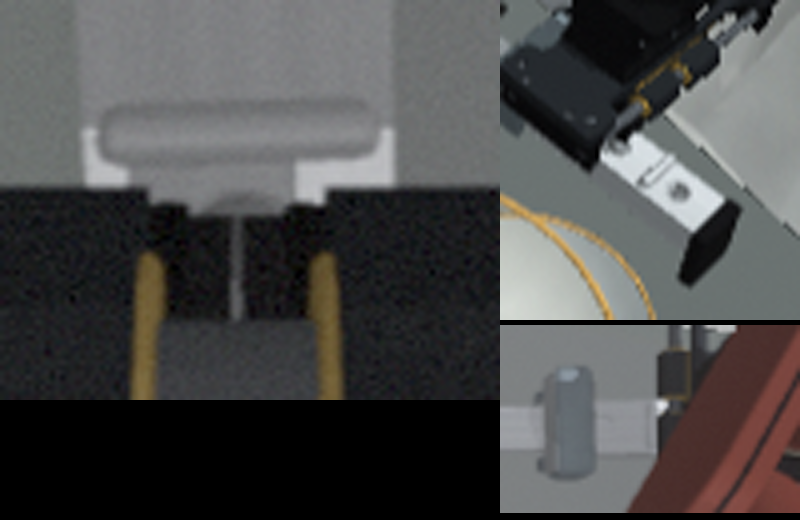

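The wrist crop shows the dome top at (317,224) just ahead of the finger edge (row 227). The scene crop shows the button ring near (620,145), apparently uncovered. I'll project the expected points to see which is off.

Run:
```python
from h import *
s=bot.observe();T=np.eye(4);T[:3,:3]=s['tool_rot'];T[:3,3]=s['ee_pos']
def pr(cam,P):
    c=eyes.get_calibration(cam); M=np.array(c['cam_to_world']) if cam!='wrist' else T@np.array(c['mount'])
    q=np.linalg.inv(M)@np.r_[P,1]; return np.round([c['cx']+c['fx']*q[0]/-q[2],c['cy']-c['fy']*q[1]/-q[2]],1)
for n,P in dict(tcp=s['ee_pos'],tipfront=s['ee_pos']+[0,.0095,0],pin=[.464,-.246,.066],nexth=[.464,-.296,.058],tubeend=[.464,-.326,.058],pinlow=[.464,-.25,.066]).items():
    p=[pr(c,P) for c in('scene','top','wrist')]
    print(n,*p,'crop',(p[0]-[375,225])*4+[500,0])
for c in('scene','top'):
  for t in('pin_top','next_hole','ridge'):
    eyes.grab_frame(c) if t=='pin_top' else 0
    r=nets.place_of(c,t); print(c,t,[(np.round(x['point'],1),round(x['p'],2)) for x in r[:2]])
a=cv2.imread('pics/s_press.png');b=cv2.imread('pics/s_p2.png');c=cv2.imread('pics/scene0.png')
o=[cv2.resize(i[215:305,355:445],(400,400),interpolation=2) for i in (a,c)]
cv2.imwrite('pics/p4.png',np.hstack(o))
```

```text
tcp [403.3 261.1] [414.5 196.8] [318.2 228.4] crop [613.2 144.4]
tipfront [400.7 259. ] [410.8 196.7] [318.3 213.2] crop [602.8 136. ]
pin [403.7 258.5] [415.6 196.4] [317.8 234.5] crop [614.8 134. ]
nexth [417.6 272. ] [434.1 197.3] [317.6 305. ] crop [670.4 188. ]
tubeend [426.6 279.3] [445.7 197.7] [317.6 346. ] crop [706.4 217.2]
pinlow [404.8 259.4] [417.2 196.4] [317.8 241.1] crop [619.2 137.6]
scene pin_top []
scene next_hole [(array([422.6, 274.3]), 0.86)]
scene ridge [(array([400.2, 257.2]), 0.97), (array([350. , 216.3]), 0.22)]
top pin_top [(array([410.4, 196.3]), 0.5)]
top next_hole [(array([190.4, 227.1]), 0.54)]
top ridge [(array([410.5, 198.6]), 0.89)]
```

View pics/p4.png

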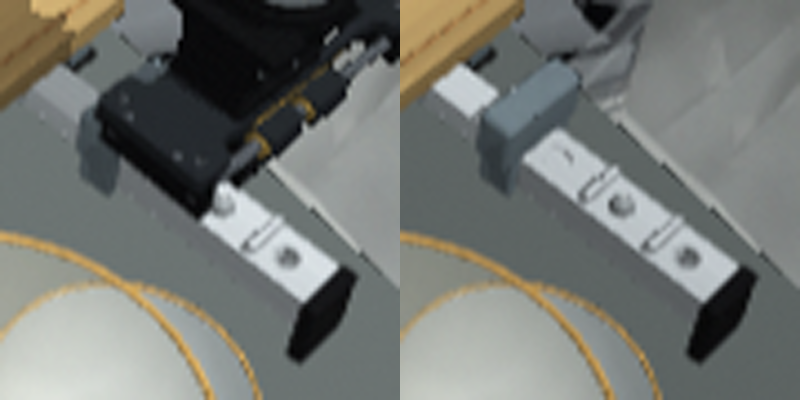

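The next hole is at scene (420,273) and the button at (405,261). The button is uncovered although the TCP projects right onto it, so the real fingertips end short of the nominal TCP. I'll lower in 1 mm rows until contact.

```bash
python3 -m creep '[[[-0.05,0,0.05],0,-1],[[0,0,0.05],0,-1],[[0,0,0.05],0,-1],[[0,0,0.05],0,-1],[[0,0,0],0,-1]]';python3 -m creep '[[[0,0,0.05],0,-1],[[0,0,0.05],0,-1],[[0,0,0],0,-1]]'
```

```text
time_s: 11.68
ee_pos: [0.4642, -0.2475, 0.0499]
tool_rot: [[-0.002, 1.0, -0.0], [1.0, 0.002, 0.0], [0.0, -0.0, -1.0]]
force: [-0.1, -0.3, -0.4]
gripper_width: 0.0005
gripper_force: 0.0
time_s: 12.05
ee_pos: [0.4642, -0.2475, 0.0479]
tool_rot: [[-0.002, 1.0, -0.0], [1.0, 0.002, 0.0], [0.0, -0.0, -1.0]]
force: [0.3, -0.5, 0.2]
gripper_width: 0.0001
gripper_force: 0.0
```

```bash
for i in 1 2; do :; done; python3 -m creep '[[[0,0,0.05],0,-1],[[0,0,0.05],0,-1],[[0,0,0],0,-1]]';python3 -m creep '[[[0,0,0.05],0,-1],[[0,0,0.05],0,-1],[[0,0,0],0,-1]]'
python3 - <<'E'
from h import *
a=save('wrist','w_p5.png'); b=eyes.grab_frame('scene')
c=cv2.resize(a[185:265,270:370],(500,400),interpolation=2); d=cv2.resize(b[225:305,375:450],(300,320),interpolation=2)
o=np.zeros((400,800,3),np.uint8);o[:400,:500]=c;o[:320,500:]=d
cv2.imwrite('pics/p5.png',o[:,:,::-1])
E
```

```text
time_s: 12.42
ee_pos: [0.4642, -0.2475, 0.0459]
tool_rot: [[-0.002, 1.0, -0.0], [1.0, 0.002, 0.0], [0.0, -0.0, -1.0]]
force: [-0.1, 0.5, 0.1]
gripper_width: 0.0002
gripper_force: 0.0
time_s: 12.8
ee_pos: [0.4642, -0.2475, 0.0439]
tool_rot: [[-0.002, 1.0, -0.0], [1.0, 0.002, 0.0], [0.0, -0.0, -1.0]]
force: [-0.7, -0.0, -0.2]
gripper_width: 0.0004
gripper_force: 0.0
```

View pics/p5.png

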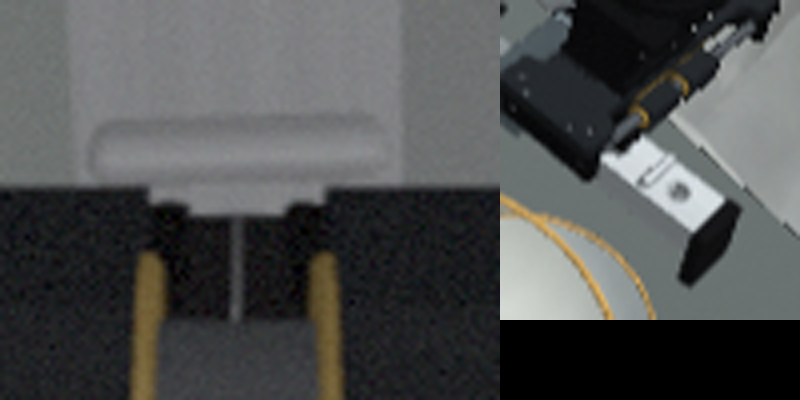

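The wrist crop shows the ridge's lower edge at row 222 and the fingertip edge fixed at row 227, and the button is now hidden under the fingertips. I'll keep descending.

```bash
python3 -m creep '[[[-0.05,0,0.05],0,-1],[[0,0,0.05],0,-1],[[0,0,0],0,-1]]';python3 -m creep '[[[0,0,0.05],0,-1],[[0,0,0.05],0,-1],[[0,0,0],0,-1]]'
```

```text
time_s: 13.28
ee_pos: [0.4645, -0.2484, 0.0422]
tool_rot: [[-0.002, 1.0, 0.0], [1.0, 0.002, 0.0], [0.0, 0.0, -1.0]]
force: [-0.5, 1.8, 4.4]
gripper_width: 0.0005
gripper_force: 2.0
time_s: 13.65
ee_pos: [0.4644, -0.2485, 0.04]
tool_rot: [[-0.002, 1.0, 0.0], [1.0, 0.002, 0.0], [0.0, 0.0, -1.0]]
force: [0.7, 3.3, 4.1]
gripper_width: 0.0006
gripper_force: 2.1
```

Contact: about 4.4 N at nominal z ≈ 0.043, so the real tip is about 23 mm short of the TCP. Flush should then be near 0.034.

```bash
python3 -m creep '[[[-0.08,0,0.05],0,-1],[[0,0,0.05],0,-1],[[0,0,0],0,-1]]';python3 -m creep '[[[0,0,0.05],0,-1],[[0,0,0.05],0,-1],[[0,0,0],0,-1]]'
```

```text
time_s: 14.02
ee_pos: [0.4644, -0.2503, 0.038]
tool_rot: [[-0.002, 1.0, 0.0], [1.0, 0.002, -0.0], [-0.0, 0.0, -1.0]]
force: [0.8, 2.9, 5.3]
gripper_width: 0.0004
gripper_force: 2.3
time_s: 14.4
ee_pos: [0.4644, -0.2503, 0.0361]
tool_rot: [[-0.002, 1.0, 0.0], [1.0, 0.002, -0.0], [-0.0, 0.0, -1.0]]
force: [-0.4, 2.9, 5.5]
gripper_width: 0.0004
gripper_force: 2.5
```

```bash
python3 -m creep '[[[0,0,0.05],0,-1],[[0,0,0],0,-1]]';python3 -m creep '[[[0,0,0.05],0,-1],[[0,0,0],0,-1]]'
```

```text
time_s: 14.65
ee_pos: [0.4645, -0.2504, 0.0357]
tool_rot: [[-0.002, 1.0, 0.0], [1.0, 0.002, -0.0], [-0.0, 0.0, -1.0]]
force: [-1.7, 4.5, 9.4]
gripper_width: 0.0002
gripper_force: 4.8
time_s: 14.9
ee_pos: [0.4645, -0.2504, 0.0355]
tool_rot: [[-0.002, 1.0, 0.0], [1.0, 0.002, -0.0], [-0.0, 0.0, -1.0]]
force: [-3.5, 4.4, 16.7]
gripper_width: 0.0003
gripper_force: 8.1
```

At 0.0355 the tip also rests on the tube's top (16 N), so the button is flush. I'll slide inward.

```bash
python3 -m creep '[[[0.1,0,0],0,-1],[[0.1,0,0],0,-1],[[0.1,0,0],0,-1],[[0.1,0,0],0,-1]]';python3 -m creep '[[[0.1,0,0],0,-1],[[0.1,0,0],0,-1],[[0.1,0,0],0,-1],[[0,0,0],0,-1]]'
```

```text
time_s: 15.4
ee_pos: [0.4656, -0.2456, 0.0359]
tool_rot: [[-0.002, 1.0, 0.003], [1.0, 0.002, -0.006], [-0.006, 0.003, -1.0]]
force: [0.2, -6.2, 7.4]
gripper_width: 0.0005
gripper_force: 3.8
time_s: 15.9
ee_pos: [0.4656, -0.2409, 0.0359]
tool_rot: [[-0.003, 1.0, 0.003], [1.0, 0.003, -0.009], [-0.009, 0.003, -1.0]]
force: [-0.6, -9.5, 4.6]
gripper_width: 0.0004
gripper_force: 7.0
```

The ridge is resisting (-9.5 N) and the tip has lifted 0.4 mm, so the button may no longer be fully flush. I'll press a bit more and see.

```bash
python3 -m creep '[[[-0.1,0,0.1],0,-1],[[0,0,0],0,-1]]';python3 -m creep '[[[0.1,0,0.03],0,-1],[[0.1,0,0],0,-1],[[0,0,0],0,-1]]'
```

```text
time_s: 16.15
ee_pos: [0.4657, -0.2415, 0.0355]
tool_rot: [[-0.002, 1.0, 0.003], [1.0, 0.002, -0.006], [-0.006, 0.003, -1.0]]
force: [-5.6, -2.3, 23.0]
gripper_width: 0.0003
gripper_force: 14.1
time_s: 16.52
ee_pos: [0.4658, -0.2402, 0.0355]
tool_rot: [[-0.003, 1.0, 0.003], [1.0, 0.003, -0.011], [-0.011, 0.003, -1.0]]
force: [-7.8, -10.2, 20.2]
gripper_width: 0.0003
gripper_force: 15.1
```

Fy was positive while pressing, so the tip was sitting on the board side of the dome and the pin is farther out (about -0.254). I'll lift, move back and press over its centre.

```bash
python3 -m creep '[[[-0.2,0,-0.5],0,-1],[[-0.6,-0.03,-0.25],0,-1],[[-0.12,0,0],0,-1],[[0,0,0.2],0,-1],[[0,0,0.1],0,-1],[[0,0,0],0,-1]]';python3 -m creep '[[[0,0,0.1],0,-1],[[0,0,0],0,-1]]'
```

```text
time_s: 17.27
ee_pos: [0.4633, -0.2519, 0.0397]
tool_rot: [[-0.002, 1.0, -0.001], [1.0, 0.002, 0.001], [0.001, -0.001, -1.0]]
force: [-0.6, -0.7, 0.2]
gripper_width: 0.0006
gripper_force: 0.0
time_s: 17.52
ee_pos: [0.4636, -0.2524, 0.0383]
tool_rot: [[-0.002, 1.0, -0.0], [1.0, 0.002, 0.0], [0.0, -0.0, -1.0]]
force: [0.4, -0.1, 0.1]
gripper_width: 0.0001
gripper_force: 0.0
```

Run:
```python
from h import *
for c in('top','scene','wrist'):
  im=save(c,c+'_q.png')
  for t,z in dict(pin_top=.066,ridge=.0625,next_hole=.058,tail_face=.077).items():
    for r in nets.place_of(c,t)[:1]: print(c,t,np.round(r['point'],1),round(r['p'],2),np.round(atz(c,r['point'],z),4))
# tail jaw shift, by template from start frames
for c,box in(('top',(170,225,378,400)),('scene',(228,262,370,392))):
  a=cv2.imread(f'pics/{c}0.png');b=cv2.imread(f'pics/{c}_q.png');y0,y1,x0,x1=box
  t=a[y0:y1,x0:x1];m=cv2.matchTemplate(b[y0-20:y1+20,x0-25:x1+25],t,5);_,v,_,l=cv2.minMaxLoc(m);print(c,'jaw shift px',l[0]-25,l[1]-20,round(v,2))
```

```text
top pin_top [337.3 198. ] 0.55 [ 0.4539 -0.047   0.066 ]
top ridge [406.9 199.5] 0.69 [ 0.4557 -0.2247  0.0625]
top tail_face [383.3 195.6] 0.68 [ 0.4621 -0.1612  0.077 ]
scene ridge [396.5 254.4] 0.65 [ 0.4617 -0.2227  0.0625]
scene next_hole [417.6 271.2] 0.86 [ 0.4659 -0.2944  0.058 ]
scene tail_face [372.5 235.4] 0.73 [ 0.4505 -0.1401  0.077 ]
wrist pin_top [320.4 234.5] 0.58 [ 0.4647 -0.2461  0.066 ]
wrist ridge [319.  203.4] 0.75 [ 0.464  -0.2305  0.0625]
wrist tail_face [314.1  32.8] 0.95 [ 0.4616 -0.1538  0.077 ]
top jaw shift px 6 -1 0.51
scene jaw shift px -22 -14 0.41
```

The ridge, the next hole and the tail face have all moved about 8 mm inward, so the tube did slide and its wall is now holding the button down. I'll push on via the ridge without pressing down.

```bash
python3 -m creep '[[[0.2,0.03,0.07],0,-1],[[0.25,0,0],0,-1],[[0.25,0,0],0,-1],[[0.25,0,0],0,-1],[[0.25,0,0],0,-1],[[0.25,0,0],0,-1]]'; python3 -m creep '[[[0.2,0,0],0,-1],[[0.2,0,0],0,-1],[[0.2,0,0],0,-1]]'
```

```text
time_s: 19.02
ee_pos: [0.4637, -0.2248, 0.037]
tool_rot: [[-0.003, 1.0, -0.001], [1.0, 0.003, -0.003], [-0.003, -0.001, -1.0]]
force: [-3.1, -6.5, -1.3]
gripper_width: 0.0003
gripper_force: 3.3
time_s: 19.4
ee_pos: [0.4634, -0.2127, 0.037]
tool_rot: [[-0.003, 1.0, -0.002], [1.0, 0.003, -0.003], [-0.003, -0.002, -1.0]]
force: [-4.1, -7.2, -1.5]
gripper_width: 0.0002
gripper_force: 3.2
```

```bash
python3 -m creep '[[[0.1,0,0],0,-1],[[0.1,0,0],0,-1]]'; python3 -m creep '[[[0.1,0,0],0,-1],[[0.1,0,0],0,-1]]'
```

```text
time_s: 19.65
ee_pos: [0.4632, -0.2087, 0.0369]
tool_rot: [[-0.003, 1.0, -0.002], [1.0, 0.003, -0.002], [-0.002, -0.002, -1.0]]
force: [-3.7, -6.5, -0.8]
gripper_width: 0.0003
gripper_force: 3.1
time_s: 19.9
ee_pos: [0.4631, -0.2047, 0.0369]
tool_rot: [[-0.003, 1.0, -0.002], [1.0, 0.003, -0.002], [-0.002, -0.002, -1.0]]
force: [-3.7, -5.0, 0.1]
gripper_width: 0.0006
gripper_force: 2.7
```

```bash
python3 -m creep '[[[0.08,0,0],0,-1],[[0.08,0,0],0,-1],[[0.08,0,0],0,-1]]'; python3 -m creep '[[[0.08,0,0],0,-1],[[0.08,0,0],0,-1],[[0.08,0,0],0,-1]]'
```

```text
time_s: 20.27
ee_pos: [0.4641, -0.1985, 0.037]
tool_rot: [[-0.002, 1.0, 0.0], [1.0, 0.002, 0.0], [0.0, 0.0, -1.0]]
force: [0.2, -0.8, 0.2]
gripper_width: 0.0006
gripper_force: 0.1
time_s: 20.65
ee_pos: [0.4643, -0.1945, 0.0372]
tool_rot: [[-0.002, 1.0, 0.0], [1.0, 0.002, -0.001], [-0.001, 0.0, -1.0]]
force: [-0.9, -7.1, -0.9]
gripper_width: 0.0005
gripper_force: 3.5
```

```bash
python3 -m creep '[[[0.06,0,0],0,-1],[[0.06,0,0],0,-1],[[0,0,0],0,-1]]'
python3 - <<'E'
from h import *
for c in('scene','top','wrist'):
  im=save(c,c+'_r.png')
  for t,z in dict(pin_top=.066,ridge=.0625,next_hole=.058,tail_face=.077).items():
    for r in nets.place_of(c,t)[:1]: print(c,t,np.round(r['point'],1),round(r['p'],2),np.round(atz(c,r['point'],z),4))
E
```

```text
time_s: 21.02
ee_pos: [0.4644, -0.1941, 0.0373]
tool_rot: [[-0.003, 1.0, 0.001], [1.0, 0.003, -0.005], [-0.005, 0.001, -1.0]]
force: [-1.5, -11.8, -4.2]
gripper_width: 0.0003
gripper_force: 5.6
scene pin_top [404.1 258.2] 0.56 [ 0.4655 -0.246   0.066 ]
scene ridge [384.3 245. ] 0.74 [ 0.4601 -0.1786  0.0625]
scene next_hole [404.7 259. ] 0.79 [ 0.47   -0.2459  0.058 ]
scene tail_face [365.8 226. ] 0.95 [ 0.4608 -0.1031  0.077 ]
top ridge [390.1 199.4] 0.69 [ 0.4547 -0.1817  0.0625]
top tail_face [361.  193.9] 0.55 [ 0.4647 -0.1052  0.077 ]
wrist ridge [315.2 228.2] 0.86 [ 0.4626 -0.1849  0.0625]
wrist tail_face [306.3  66.4] 0.63 [ 0.459  -0.1083  0.077 ]
```

The force drop followed by a hard stop at -0.194, with next_hole coinciding with pin_top in the scene view, says the button has snapped into the next hole. I'll back off and go to the crank.

```bash
python3 -m creep '[[[-0.3,0,0],0,-1],[[0,0,-1],0,-1],[[0,0,-1],0,-1],[[0,0,-1],0,-1],[[0,0,-1],0,-1],[[0,0,-1],0,-1],[[0.5,0,-1],0,0],[[1,0,-1],0,0],[[1,0,0],0,0],[[1,0,0],0,0],[[1,0,0],0,0],[[1,0,0],0,0],[[1,0,0],0,0],[[1,0,0],0,0],[[1,0,0],0,0],[[1,0,0],0,0],[[1,-0.2,0],0,0],[[1,-0.2,0],0,0],[[1,-0.2,0],0,0],[[1,-0.2,0],0,0]]'
python3 -m creep '[[[1,-0.2,0],0,0],[[1,0,0],0,0],[[0.1,0,0],0,0],[[0,0,0],0,0],[[0,0,0],0,0]]'
python3 - <<'E'
from h import *
s=bot.observe();print(s['ee_pos'],s['gripper_width'])
a=save('wrist','w_k.png')
for t,z in dict(knob_grip=.08,screw_axis=.08,tail_face=.098).items():
    for r in nets.place_of('wrist',t)[:2]: print(t,np.round(r['point'],1),round(r['p'],2),np.round(atz('wrist',r['point'],z),4))
for c in('top','scene'):
  eyes.grab_frame(c)
  for t,z in dict(tail_face=.077,pin_top=.066,ridge=.0625,half_a_joint=.06,half_b_joint=.06).items():
    for r in nets.place_of(c,t)[:1]: print(c,t,np.round(r['point'],1),round(r['p'],2),np.round(atz(c,r['point'],z),4))
E
```

```text
time_s: 24.28
ee_pos: [0.4464, 0.0739, 0.1757]
tool_rot: [[-0.003, 1.0, -0.002], [1.0, 0.003, 0.001], [0.001, -0.002, -1.0]]
force: [0.6, 0.3, 0.7]
gripper_width: 0.0436
gripper_force: 0.0
time_s: 24.9
ee_pos: [0.4435, 0.1139, 0.1768]
tool_rot: [[-0.001, 1.0, -0.0], [1.0, 0.001, -0.0], [-0.0, -0.0, -1.0]]
force: [0.2, 0.0, 0.3]
gripper_width: 0.0437
gripper_force: 0.0
[0.4434657  0.11391751 0.17676563] 0.0436691038864475
knob_grip [294.9 164.2] 0.59 [0.4236 0.1387 0.08  ]
top tail_face [363.8 193.8] 0.57 [ 0.4651 -0.1122  0.077 ]
top pin_top [421.4 200. ] 0.44 [ 0.4552 -0.2608  0.066 ]
top ridge [392.9 195.6] 0.78 [ 0.4647 -0.1888  0.0625]
top half_a_joint [336.8 197.6] 0.88 [ 0.4555 -0.0462  0.06  ]
top half_b_joint [336.8 196.9] 0.82 [ 0.4573 -0.0461  0.06  ]
scene tail_face [363.6 228. ] 0.79 [ 0.4507 -0.1043  0.077 ]
scene pin_top [403.  258.6] 0.4 [ 0.4623 -0.245   0.066 ]
scene ridge [363.4 225.3] 0.72 [ 0.467  -0.0886  0.0625]
scene half_a_joint [352.5 214.9] 0.93 [ 0.4728 -0.0363  0.06  ]
scene half_b_joint [350.7 218.4] 0.61 [ 0.459 -0.043  0.06 ]
```

View pics/w_k.png

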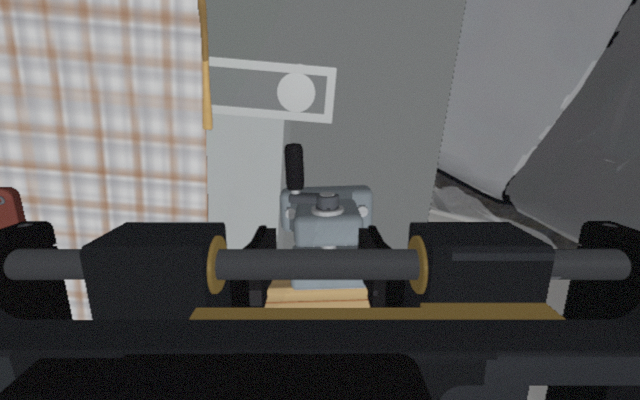

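The crank picture shows the knob from (293,145) to (295,188) and the screw at (328,200). That puts the knob axis at x≈0.424 and the screw axis at x≈0.4535, so the crank is at about 90°. I'll descend and grip.

```bash
python3 -m creep '[[[0.7,-0.5,1],0,0],[[0.7,-0.5,1],0,0],[[0,0,1],0,0],[[0,0,1],0,0],[[0,0,1],0,0],[[0,0,1],0,0],[[0,0,0.3],0,0],[[0,0,0],0,0]]'; python3 -m creep '[[[0,0,0],0,-1],[[0,0,0],0,-1],[[0,0,0],0,-1],[[0,0,0],0,-1],[[0,0,0],0,-1],[[0,0,0],0,-1]]'
```

```text
time_s: 26.7
ee_pos: [0.4234, 0.1423, 0.0511]
tool_rot: [[-0.002, 1.0, -0.0], [1.0, 0.002, -0.0], [-0.0, -0.0, -1.0]]
force: [-0.0, 0.8, 0.2]
gripper_width: 0.0435
gripper_force: 0.0
time_s: 27.45
ee_pos: [0.423, 0.1424, 0.0509]
tool_rot: [[-0.002, 1.0, -0.001], [1.0, 0.002, 0.0], [0.0, -0.001, -1.0]]
force: [-3.5, 0.7, 2.1]
gripper_width: 0.0135
gripper_force: 28.0
```

The width of 13.5 mm and the upward force show it gripped above the axis. I'll open, go 10 mm lower and close again.

```bash
python3 -m creep '[[[0,0,0],0,-0.3],[[0,0,0],0,-0.3],[[0,0,0.25],0,-0.3],[[0,0,0.25],0,-0.3],[[0,0,0],0,-1],[[0,0,0],0,-1],[[0,0,0],0,-1],[[0,0,0],0,-1]]'
```

```text
time_s: 28.45
ee_pos: [0.423, 0.1424, 0.0409]
tool_rot: [[-0.002, 1.0, -0.001], [1.0, 0.002, 0.0], [0.0, -0.001, -1.0]]
force: [-1.9, 0.1, 0.5]
gripper_width: 0.0161
gripper_force: 30.0
```

```bash
python3 -m creep '[[[0,0.03,0.2],0,-1],[[0,0.05,0.2],0,-1],[[0,0,0],0,-1]]'; python3 -m creep '[[[0,0.1,0.2],0,-1],[[0,0.15,0.15],0,-1],[[0,0,0],0,-1]]'
```

```text
time_s: 28.82
ee_pos: [0.4267, 0.1425, 0.0334]
tool_rot: [[-0.002, 1.0, 0.003], [1.0, 0.002, 0.0], [0.0, 0.003, -1.0]]
force: [3.6, 1.3, -1.2]
gripper_width: 0.0163
gripper_force: 30.0
time_s: 29.2
ee_pos: [0.4325, 0.1426, 0.0271]
tool_rot: [[-0.002, 1.0, 0.004], [1.0, 0.002, 0.001], [0.001, 0.004, -1.0]]
force: [4.7, 1.1, 3.3]
gripper_width: 0.0161
gripper_force: 30.0
```

The measured points fit a 30 mm circle with centre TCP x 0.4514, z 0.0504, and the angle is now ≈2.46. I'll work out the circle increments.

Run:
```python
import numpy as np
a=2.46;x,z=.430,.0261
for i in range(32):
    a+=.25; X,Z=.4514-.03*np.sin(a),.0504+.03*np.cos(a)
    yx,zz=round((X-x)/.02,2),round(-(Z-z)/.02,2); x+=yx*.02; z-=zz*.02
    print(f'{a:.2f} [[0,{yx},{zz}],0,-1]',end=',\n' if i%4==3 else ', ')
```

```text
2.71 [[0,0.44,0.15],0,-1], 2.96 [[0,0.36,0.11],0,-1], 3.21 [[0,0.37,0.02],0,-1], 3.46 [[0,0.37,-0.07],0,-1],
3.71 [[0,0.34,-0.16],0,-1], 3.96 [[0,0.29,-0.24],0,-1], 4.21 [[0,0.21,-0.3],0,-1], 4.46 [[0,0.14,-0.35],0,-1],
4.71 [[0,0.05,-0.37],0,-1], 4.96 [[0,-0.05,-0.37],0,-1], 5.21 [[0,-0.13,-0.35],0,-1], 5.46 [[0,-0.22,-0.3],0,-1],
5.71 [[0,-0.29,-0.25],0,-1], 5.96 [[0,-0.33,-0.16],0,-1], 6.21 [[0,-0.37,-0.07],0,-1], 6.46 [[0,-0.37,0.02],0,-1],
6.71 [[0,-0.36,0.11],0,-1], 6.96 [[0,-0.32,0.2],0,-1], 7.21 [[0,-0.26,0.26],0,-1], 7.46 [[0,-0.19,0.33],0,-1],
7.71 [[0,-0.09,0.36],0,-1], 7.96 [[0,-0.01,0.37],0,-1], 8.21 [[0,0.08,0.37],0,-1], 8.46 [[0,0.18,0.33],0,-1],
8.71 [[0,0.25,0.28],0,-1], 8.96 [[0,0.31,0.21],0,-1], 9.21 [[0,0.35,0.12],0,-1], 9.46 [[0,0.37,0.03],0,-1],
9.71 [[0,0.37,-0.06],0,-1], 9.96 [[0,0.35,-0.14],0,-1], 10.21 [[0,0.29,-0.23],0,-1], 10.46 [[0,0.23,-0.3],0,-1],
```

```bash
python3 -m creep '[[[0,0.44,0.15],0,-1],[[0,0.36,0.11],0,-1],[[0,0.37,0.02],0,-1],[[0,0.37,-0.07],0,-1]]'; python3 -m creep '[[[0,0.34,-0.16],0,-1],[[0,0.29,-0.24],0,-1],[[0,0.21,-0.3],0,-1],[[0,0.14,-0.35],0,-1]]'
```

```text
time_s: 29.7
ee_pos: [0.4594, 0.1433, 0.0212]
tool_rot: [[-0.002, 1.0, -0.004], [1.0, 0.002, 0.001], [0.001, -0.004, -1.0]]
force: [-7.1, 4.8, 9.3]
gripper_width: 0.016
gripper_force: 30.0
time_s: 30.2
ee_pos: [0.4796, 0.1441, 0.041]
tool_rot: [[-0.002, 1.0, -0.002], [1.0, 0.002, 0.003], [0.003, -0.002, -1.0]]
force: [2.2, 8.6, -5.1]
gripper_width: 0.0161
gripper_force: 30.0
```

```bash
python3 -m creep '[[[0.03,0.05,-0.37],0,-1],[[0,-0.05,-0.37],0,-1],[[0,-0.13,-0.35],0,-1],[[0,-0.22,-0.3],0,-1]]'; python3 -m creep '[[[0,-0.29,-0.25],0,-1],[[0,-0.33,-0.16],0,-1],[[0,-0.37,-0.07],0,-1],[[0,-0.37,0.02],0,-1]]'
```

```text
time_s: 30.7
ee_pos: [0.4742, 0.144, 0.0701]
tool_rot: [[-0.002, 1.0, 0.001], [1.0, 0.002, 0.002], [0.002, 0.001, -1.0]]
force: [3.0, 4.4, -3.1]
gripper_width: 0.016
gripper_force: 30.0
time_s: 31.2
ee_pos: [0.4479, 0.1432, 0.0804]
tool_rot: [[-0.002, 1.0, 0.003], [1.0, 0.002, 0.0], [0.0, 0.003, -1.0]]
force: [3.0, 2.5, 2.0]
gripper_width: 0.016
gripper_force: 30.0
```

```bash
python3 -m creep '[[[0,-0.36,0.11],0,-1],[[0,-0.32,0.2],0,-1],[[-0.03,-0.26,0.26],0,-1],[[0,-0.19,0.33],0,-1],[[0,-0.09,0.36],0,-1],[[0,-0.01,0.37],0,-1]]'; python3 -m creep '[[[0,0.08,0.37],0,-1],[[0,0.18,0.33],0,-1],[[0,0.25,0.28],0,-1],[[0,0.31,0.21],0,-1]]'
```

```text
time_s: 31.95
ee_pos: [0.4215, 0.1423, 0.0466]
tool_rot: [[-0.002, 1.0, -0.0], [1.0, 0.002, -0.0], [-0.0, -0.0, -1.0]]
force: [2.1, 1.8, 4.7]
gripper_width: 0.0162
gripper_force: 30.0
time_s: 32.45
ee_pos: [0.4383, 0.1427, 0.0232]
tool_rot: [[-0.002, 1.0, -0.001], [1.0, 0.002, 0.0], [0.0, -0.001, -1.0]]
force: [-1.4, 2.4, 9.1]
gripper_width: 0.0161
gripper_force: 30.0
```

```bash
python3 -m creep '[[[0,0.35,0.12],0,-1],[[0,0.37,0.03],0,-1]]'; python3 -m creep '[[[0,0.37,-0.06],0,-1],[[0,0.35,-0.14],0,-1]]'
```

```text
time_s: 32.7
ee_pos: [0.4513, 0.143, 0.02]
tool_rot: [[-0.002, 1.0, -0.004], [1.0, 0.002, 0.001], [0.001, -0.004, -1.0]]
force: [-7.5, 4.8, 11.8]
gripper_width: 0.0163
gripper_force: 30.0
time_s: 32.95
ee_pos: [0.4626, 0.1434, 0.0224]
tool_rot: [[-0.001, 1.0, -0.01], [1.0, 0.001, 0.001], [0.001, -0.01, -1.0]]
force: [-11.1, 7.4, 5.1]
gripper_width: 0.016
gripper_force: 30.0
```

```bash
python3 -m creep '[[[0,0.29,-0.23],0,-1],[[0,0,0],0,-1]]'; python3 -m creep '[[[0,0.12,-0.13],0,-1],[[0,0,0],0,-1]]'
python3 - <<'E'
from h import *
for c in('top','scene'):
  im=save(c,c+'_t.png')
  for t,z in dict(half_a_joint=.066,half_b_joint=.066,jaw=0,tail_face=.077,ridge=.0625).items():
    for r in nets.place_of(c,t)[:1]: print(c,t,np.round(r['point'],1),round(r['p'],2),np.round(atz(c,r['point'],z),4))
E
```

```text
time_s: 33.2
ee_pos: [0.4686, 0.1437, 0.0261]
tool_rot: [[-0.001, 1.0, -0.009], [1.0, 0.001, 0.002], [0.002, -0.009, -1.0]]
force: [-5.5, 8.3, -1.1]
gripper_width: 0.0162
gripper_force: 30.0
time_s: 33.45
ee_pos: [0.4706, 0.1438, 0.028]
tool_rot: [[-0.001, 1.0, -0.009], [1.0, 0.002, 0.002], [0.002, -0.009, -1.0]]
force: [-2.9, 9.5, -8.7]
gripper_width: 0.016
gripper_force: 30.0
top half_a_joint [342.8 195.1] 0.61 [ 0.4616 -0.0607  0.066 ]
top half_b_joint [339.3 198.1] 0.61 [ 0.4538 -0.052   0.066 ]
top jaw [315.1 200.1] 0.56 [0.454  0.0075 0.    ]
top tail_face [365.4 196.3] 0.62 [ 0.459  -0.1163  0.077 ]
top ridge [392.8 201. ] 0.68 [ 0.4508 -0.1886  0.0625]
scene half_a_joint [352.  220.5] 0.72 [ 0.4523 -0.0552  0.066 ]
scene half_b_joint [352.3 219.2] 0.87 [ 0.4565 -0.0521  0.066 ]
scene jaw [337.1 219.7] 0.87 [0.4609 0.018  0.    ]
scene tail_face [365.7 225.7] 0.56 [ 0.4614 -0.1021  0.077 ]
scene ridge [390.6 245.3] 0.82 [ 0.4727 -0.1908  0.0625]
```

The angle is ≈10.1 with about 8 N tangential, and the halves coincide. A touch more.

```bash
python3 -m creep '[[[0,0.12,-0.14],0,-1],[[0,0.08,-0.1],0,-1],[[0,0,0],0,-1]]'
```

```text
time_s: 34.42
ee_pos: [0.475, 0.1439, 0.0327]
tool_rot: [[-0.001, 1.0, -0.009], [1.0, 0.001, 0.002], [0.002, -0.009, -1.0]]
force: [-2.2, 9.1, -10.4]
gripper_width: 0.0158
gripper_force: 30.0
```

Tight: angle ≈10.33 with 9.5 N at the knob. Let go and retreat straight up.

```bash
python3 -m creep '[[[0,-0.1,0.12],0,0],[[0,0,0],0,0],[[0,0,0],0,0],[[0,0,0],0,0],[[0,0,-0.4],0,0],[[0,0,-1],0,0],[[0,0,-1],0,0],[[0,0,-1],0,0],[[0,0,-1],0,0],[[0,0,-1],0,0],[[0,0,-1],0,0],[[0,0,-1],0,0],[[0,0,-1],0,0],[[0,0,0],0,0],[[0,0,0],0,0]]'
python3 - <<'E'
from h import *
import numpy as np
a=save('wrist','w_end.png')
for t,z in dict(knob_grip=.065,half_a_joint=.077,half_b_joint=.077).items():
    for r in nets.place_of('wrist',t)[:1]: print(t,np.round(r['point'],1),round(r['p'],2),np.round(atz('wrist',r['point'],z),4))
for c in('top','scene'):
  im=save(c,c+'_e.png'); o=cv2.imread(f'pics/{c}0.png')
  for t,z in dict(half_a_joint=.066,half_b_joint=.066,pin_top=.066,next_hole=.058,bowl=0,pepper_mill=0,fork=0).items():
    for r in nets.place_of(c,t)[:1]: print(c,t,np.round(r['point'],1),round(r['p'],2),np.round(atz(c,r['point'],z),4))
# joint gap darkness profile in top view, start and now
for n in('top0','top_e'):
  g=cv2.imread(f'pics/{n}.png',0); print(n,g[180:190,325:350].mean(0).astype(int))
E
```

```text
time_s: 36.3
ee_pos: [0.477, 0.1423, 0.2017]
tool_rot: [[-0.002, 1.0, -0.0], [1.0, 0.002, -0.0], [-0.0, -0.0, -1.0]]
force: [-0.1, -0.5, -0.4]
gripper_width: 0.0435
gripper_force: 0.0
knob_grip [302.2 184.3] 0.59 [0.4607 0.1411 0.065 ]
top half_a_joint [339.7 195.7] 0.78 [ 0.4599 -0.0529  0.066 ]
top half_b_joint [342.5 195.4] 0.91 [ 0.4609 -0.06    0.066 ]
top pin_top [349.4 196.3] 0.68 [ 0.4591 -0.0775  0.066 ]
top next_hole [420.5 196.5] 0.91 [ 0.465 -0.261  0.058]
top bowl [430.9 254.6] 0.86 [ 0.3162 -0.3072  0.    ]
top fork [215.4 242.5] 0.56 [0.3332 0.2685 0.    ]
scene half_a_joint [352.9 219.4] 0.73 [ 0.4573 -0.0538  0.066 ]
scene half_b_joint [355.8 218.6] 0.66 [ 0.466  -0.0572  0.066 ]
scene pin_top [406.7 259.7] 0.41 [ 0.4671 -0.2539  0.066 ]
scene next_hole [408.5 261.5] 0.8 [ 0.4715 -0.2581  0.058 ]
scene pepper_mill [257.9 178.7] 0.87 [0.3775 0.3463 0.    ]
scene fork [260.5 196.1] 0.5 [0.3352 0.2675 0.    ]
top0 [155 155 160 161 159 157 155 155 159 153 118  99 117 161 160 162 158 160
 159 157 158 157 153 153 153]
top_e [174 171 169 172 178 186 186 190 192 189 188 187 185 190 180 159 193 191
 193 190 190 190 188 189 188]
```

Run:
```python
from h import *
g=cv2.imread('pics/w_end.png',0)
for r in range(130,221,10): print(r,g[r,270:350:2])
```

```text
130 [186 186 186 185 184 188 179 140 128 125 126 128 127 149 185 187 186 162
 120 120 121 123 120 116 123 120 121 119 119 123 119 120 125 123 121 123
 120 123 120 123]
140 [182 183 184 186 185 185 185 186 185 184 184 185 186 184 184 184 186 144
 120 118 121 118 122 122 120 121 122 121 119 123 122 122 122 124 120 121
 121 124 119 123]
150 [171 148 130 127 127 122 122 121 121 122 120 121 121 121 123 121 120 120
 122 118 120 124 123 121 124 124 119 123 120 120 121 120 124 120 120 123
 121 124 120 121]
160 [171 139 130 127 124 123 122 120 122 122 119 123 123 121 122 119 122 118
 120 120 120 122 120 119 122 121 122 121 124 119 123 119 120 121 122 121
 122 122 121 122]
170 [170 128 129 125 122 118 118 122 120 119 122 100  19  26  34  30  34  32
  26  93 123 122 120 121 121 122 122 120 122 122 123 121 124 122 121 123
 123 118 123 120]
180 [164 127 131 126 123 120 123 120 121 121 120 103  28  31  25  28  38  30
  25  67 124 123 119 120 121 121 123 122 120 122 122 123 122 124 121 121
 125 121 121 121]
190 [150 130 130 122 124 120 123 120 121 119 122 124  37  28  30  32  40  34
  23  40 118 122 118 122 120 122 120 123 121 119 119 120 120 120 119 119
 122 120 122 120]
200 [142 128 126 124 117 121 120 122 121 121 120 120  60  24   8  26  40  34
  37  33 118 123 119 121 123 123 121 124 120 124 121 120 120 123 123 121
 121 122 118 119]
210 [ 87  87  87  85  88  89  82  89  84  89  89  86  72  48  49  52  53  52
  59  64  88  89  91  88  94  94 104 106 111 108 110 111 107 107 102 121
 121 122 122 123]
220 [ 84  80  78  80  77  80  58  68  79  75  75  81  83  88  87  82  75  80
  81  84  83  84  84  78  82  82 116 136 135 141 141 139 140 134 115 123
 125 120 122 121]
```

The knob shows at columns 293–308, so x≈0.460 and the crank is at only ~9.75: it slipped back on release. I'll grip again, tighten, and unload the arm before opening.

```bash
python3 -m creep '[[[0,-0.43,1],0,0],[[0,-0.4,1],0,0],[[0,0,1],0,0],[[0,0,1],0,0],[[0,0,1],0,0],[[0,0,1],0,0],[[0,0,1],0,0],[[0,0,1],0,0],[[0,0,0.6],0,0],[[0,0,0.4],0,0],[[0,0,0],0,0]]';  python3 -m creep '[[[0,0,0],0,-1],[[0,0,0],0,-1],[[0,0,0],0,-1],[[0,0,0],0,-1],[[0,0,0],0,-1]]'
```

```text
time_s: 38.67
ee_pos: [0.4603, 0.1424, 0.0218]
tool_rot: [[-0.002, 1.0, -0.001], [1.0, 0.002, -0.0], [-0.0, -0.001, -1.0]]
force: [0.2, -0.5, -0.3]
gripper_width: 0.0437
gripper_force: 0.0
time_s: 39.3
ee_pos: [0.46, 0.1424, 0.0221]
tool_rot: [[-0.002, 1.0, -0.001], [1.0, 0.002, -0.0], [-0.0, -0.001, -1.0]]
force: [-4.1, -0.2, 5.3]
gripper_width: 0.0163
gripper_force: 30.0
```

```bash
python3 -m creep '[[[0,0.27,-0.11],0,-1],[[0,0,0],0,-1]]';  python3 -m creep '[[[0,0.25,-0.17],0,-1],[[0,0.21,-0.21],0,-1],[[0,0.17,-0.26],0,-1],[[0,0.06,-0.12],0,-1],[[0,0,0],0,-1]]'; python3 -m creep '[[[0,-0.07,0.1],0,-1],[[0,0,0],0,-1]]'; python3 -m creep '[[[0,-0.07,0.1],0,-1],[[0,0,0],0,-1]]'
```

```text
time_s: 39.55
ee_pos: [0.4634, 0.1425, 0.0233]
tool_rot: [[-0.002, 1.0, -0.006], [1.0, 0.002, -0.0], [-0.0, -0.006, -1.0]]
force: [-6.9, 0.5, 3.9]
gripper_width: 0.016
gripper_force: 29.9
time_s: 40.17
ee_pos: [0.4786, 0.143, 0.0386]
tool_rot: [[-0.002, 1.0, -0.002], [1.0, 0.002, 0.001], [0.001, -0.002, -1.0]]
force: [-1.9, 4.3, -9.5]
gripper_width: 0.0158
gripper_force: 30.0
time_s: 40.42
ee_pos: [0.4782, 0.143, 0.0375]
tool_rot: [[-0.002, 1.0, -0.0], [1.0, 0.002, 0.001], [0.001, -0.0, -1.0]]
force: [-2.2, 4.8, -6.3]
gripper_width: 0.0162
gripper_force: 30.0
time_s: 40.67
ee_pos: [0.4774, 0.143, 0.0359]
tool_rot: [[-0.002, 1.0, 0.001], [1.0, 0.002, 0.001], [0.001, 0.001, -1.0]]
force: [-2.3, 4.4, -4.2]
gripper_width: 0.016
gripper_force: 30.0
```

```bash
python3 -m creep '[[[0,0,0],0,-0.2],[[0,0,0],0,-0.2],[[0,0,0],0,-0.2],[[0,0,0],0,-0.2],[[0,0,0],0,-0.2]]'
python3 - <<'E'
from h import *
g=save('wrist','w_o.png').mean(2).astype(int)
for r in (150,170,180,190,200): print(r,g[r,270:350:2])
E
python3 -m creep '[[[0,0,-0.5],0,0],[[0,0,-1],0,0],[[0,0,-1],0,0],[[0,0,-1],0,0],[[0,0,-1],0,0],[[0,0,-1],0,0],[[0,0,-1],0,0],[[0,0,-1],0,0],[[0,0,-1],0,0],[[0,0,0],0,0],[[0,0,0],0,0]]'
python3 - <<'E'
from h import *
s=bot.observe();print(s['ee_pos'],s['time_s'])
g=save('wrist','w_end2.png').mean(2).astype(int)
for r in (160,170,180,190,200): print(r,g[r,270:350:2])
E
```

```text
time_s: 41.3
ee_pos: [0.4772, 0.1422, 0.0356]
tool_rot: [[-0.002, 1.0, 0.0], [1.0, 0.002, -0.0], [-0.0, 0.0, -1.0]]
force: [-2.1, 0.5, 0.8]
gripper_width: 0.0349
gripper_force: 1.0
150 [130 130 126 128 127 129 181 188 188 186 186 188 172 123 124 125 125 124
 121 122 121 122 123 124 121 123 123 120 124 123 123 124 121 122 121 123
 125 122 121 123]
170 [126 121 122 122 124 125 119 122 123 120 123 125 123 123 124 120 120 124
 122 123 123 122 121 124 125 122 123 124 121 122 125 121 122 122 124 122
 121 122 122 123]
180 [127 123 122 124 121 120 123 123 124 124 122 123 121 122 124 120 122 124
 124 123 125 124 122 128 123 125 124 121 122 121 119 122 123 125 122 123
 125 120 120 122]
190 [127 123 121 122 122 123 123 124 123 121 123 125 124 121 122 123 121 122
 121 123 123 122 122 123 121 121 124 121 126 127 124 120 123 124 120 123
 124 120 124 123]
200 [124 122 123 122 122 124 124 125 124 124 124 122 122 123 124 121 124 122
 121 125 124 122 122 121 124 125 123 122 123 124 122 119 123 124 123 122
 122 122 122 124]
time_s: 42.72
ee_pos: [0.4768, 0.1423, 0.2051]
tool_rot: [[-0.002, 1.0, -0.0], 
[... 287 characters left out ...]
24 123 121
 124 122 120 119]
170 [170 129 131 124 124 122 123 120 122 122 118 108  35  26  34  40  39  31
  31  69 120 119 118 121 120 119 120 120 120 121 121 122 122 121 123 121
 124 120 119 121]
180 [165 130 131 128 122 121 121 121 122 122 120 112  23  31  28  30  37  33
  31  42 122 120 118 121 123 119 121 121 121 123 121 119 123 121 122 121
 121 122 122 122]
190 [152 127 131 125 122 121 120 122 120 120 123 124  50  16  27  46  37  33
  33  33 117 120 120 120 120 119 121 120 122 120 120 120 121 116 122 118
 120 122 122 121]
200 [146 127 129 122 124 122 121 119 122 123 122 123  91  23  19  16  39  30
  30  28 115 124 121 124 122 121 120 123 121 119 120 123 121 118 120 123
 118 122 122 124]
```

Run:
```python
from h import *
g=save('wrist','w_f.png').mean(2).astype(int); print(g[180,286:316:2])
t=save('top','top_f.png').mean(2).astype(int); print(t[180:190,330:350].mean(0).astype(int), t[205:213,330:350].mean(0).astype(int))
print(bot.job_done())
```

```text
[120 119 121 122  35  19  35  29  36  36  33  37 114 122 122]
[176 175 180 181 179 178 176 175 180 170 151 183 180 182 180 180 179 178
 178 178] [177 176 177 177 176 171 169 174 182 184 176 166 179 180 180 179 179 177
 178 182]
the job is handed in; nothing more can be done
None
```

I handed the job in: the button snapped into the next hole, the screw is cranked, the joint looks closed in the top camera, and the arm is clear. I cranked past 10 rad (10.3, then 10.5), but both times the crank sprang back to about 9.75 when I let go and then held there, so I think the board is tight but could not confirm it.

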